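Hang the second gauge carrier on the lower hook

ROBOT

A 7-joint arm with a two-finger parallel gripper is mounted at the origin on the work surface. World frame = base frame: x ahead of the robot, y to its left, z up, the work surface at z = 0. Lengths are in m, angles in rad, forces in N, time in s.
With the tool pointing down it reaches from about 0.4 to 0.875 m from the base axis. Payload 19.3 kg.
Tool frame: the origin (TCP) lies midway between the tips of the shut fingers; the grasp point (between the pads) lies 19 mm behind it; z points along the fingers, y is the line along which they close (so a half turn about z gives the same grasp; the last joint's range is limited). The gripper opens to 85 mm and grips with 20 to 120 N. Pads are 22 mm wide; open, the fingers measure 114 mm over their backs; the gripper's body (76 mm by 85 mm) begins 54 mm behind the grasp point. The pads swing forward as they close: fully open they stand 13 mm farther back than shut.
Start: joints at [1.131, 0.521, -0.036, 1.599, 0.021, 1.021, -0.113], TCP at [0.226, -0.583, 0.231] pointing down, gripper open.
Joint ranges: [-2.91, 2.91], [-0.3, 2.13], [-1.5, 1.42], [0.17, 2.43], [-1.26, 4.41], [0.16, 1.93], [-2.52, 2.52]. Speed limits (rad/s): [1.89, 1.89, 2.39, 2.39, 3.01, 3.01, 3.01].

INTERFACE

Orientations are given as [roll, pitch, yaw] about the fixed x, y, z axes, in that order (R = Rz(yaw) Ry(pitch) Rx(roll)).
In Python, from workcell import * gives the robot as it stands.
- The arm moves only by the shell command python3 -m creep 'ROWS' [FORCE]. ROWS is JSON, a list that holds one entry, the list of rows, each a list of 7 numbers: the closure, from -1 (fully open) to 1 (shut), then the shift along the tool's x, y, z in m, then the turn, a rotation vector about the tool's x, y, z in degrees. A call has 1 to 10 rows; each row shifts and turns the commanded pose from where the row before left it, along the tool's axes as they then stand; what a row does not reach is not made up. A row lasts 1/10 s, in which the tool goes at most 50 mm and 8.59 degrees, less where a joint would pass 70% of its speed; a pose out of reach is approached as far as the arm can. A call is refused whole if a number of a shift passes 0.05 or a number of a turn 8.59, either way. A call with a gripper value outside its range is refused whole. The fingers move at their own pace and stop on an object; FORCE is the grip in N (left out, the last holds). Time passes only in rows, so rows that do not move let the fingers close. It gives the time, the measured TCP pose, the force, the opening and the grip force at its end, in the units of the state.
- observe(): the state, without advancing time (a new reading comes with each control period).
- grab_frame(name): name is "side" or "top"; returns a dict with "image" (420x560x3 uint8, red, green, blue), "range_z" (420x560 float32, m along the optical axis (not along the pixel's ray), 0 where there is no reading), "fx", "fy", "cx", "cy" (pixels), "R" (3x3) and "t" (3): a world point X has camera coordinates R X + t. Camera axes: x right, y down, z forward; pixel columns grow to the right and rows downward; lengths in m; the calibration is good to about 2 mm. A picture is of the moment at which its call begins.
- job_done(): hands the job in; it is judged then, once.
Trained networks look in a picture, given as the dict that the camera call returned (one of the last four; its "shot" number tells which), for a name from the list of things; names that differ only in an ending like _2 or _b are one class to them, and where a whole thing is asked for, a point or a joint stands for the part that bears it (a point fixed in the world has none). Each returns a list of dicts, best first, with "confidence" (0 to 1); they miss things now and then, are a little off and sometimes report something else, mostly with a low value. They report only what shows in the picture. A call takes as long as a camera call.
- find_in(picture, thing): "extent" ([centre column, centre row, width, height] in pixels, round what is visible of it).
- outline_of(picture, thing): "region" (420x560 bool, what is visible of it) and "extent" ([centre column, centre row, width, height] in pixels, round what is visible of it).
- tip_of(picture, thing): "position" ([column, row] in pixels: a listed point, or the origin of a listed thing).
The state is a dict: "clock": time; "qpos": joint angles; "qd": joint speeds; "joint_efforts": joint torques, N m; "position": TCP position; "tool_rot": TCP orientation; "force": force on the tool from outside, world axes, zero at the start; "moment": the same for the moment, N m; "grip_width": finger opening in m; "finger_force": force on a finger pad.
Only numpy, scipy, OpenCV 4.12 (cv2) and the standard library are available. Lean on these libraries where they do the work, as an engineer would, in place of code of your own. Each camera call takes 0.05 s, during which the arm holds its last target. There are 200 camera calls.

TASK

Lift the gauge carrier out of the grey dock, stand it upright on the black mat and let go of it. Then pick it up again (its side lugs can now be reached and leave the eye free) and hang it by the eye on the lower hook of the stand, beside the carrier already hanging there, without shoving that one along or off; leave both hanging still and upright, and do not disturb the other things on the bench.

Things in the scene. Friction and masses are not known exactly. Their poses are not given: they have to be found in the camera images.
- carrier: Gauge carrier standing in the dock: aluminium and steel frame 200 mm long (its y axis), 44 mm deep (x), 152 mm high (z up), about 0.26 kg, with six short brass plug gauges. Origin: centre of its underside. Steel foot 44 x 110 x 8 mm (x, y, z) on which it stands by itself; above it a 6 mm upright plate 100 mm wide, the crossbar with the lugs, and on top the eye.
- carrier_eye (a point): Point in the eye for the axis of the hook's bar: on the carrier's z axis, 124.65 mm above the underside. The eye is an arch of 8 mm round bar in the y-z plane: feet at y +-34 mm, shoulders at y +-26 mm, height 116 mm, bar top at 140 mm; opening from 87 to 131 mm. On the bar sits a flat tab 10 x 24 mm (x, y), z 134 to 152 mm, to pinch it by (closing along x).
- lug_a (a point): Middle of the carrier's side lug at +y (x 0, y 80, z 76 mm in the carrier's frame). The crossbar is 12 mm thick (x), 22 mm high (z 65 to 87 mm) and 200 mm long (y); its ends from |y| 50 to 100 mm are the free lugs, pinched across the 12 mm (fingers closing along x). Held by one lug, the carrier may sag or turn somewhat in the grip.
- lug_b (a point): Middle of the carrier's like side lug at -y (x 0, y -80, z 76 mm in the carrier's frame).
- hung: The other carrier, just like the first, already hanging by its eye on the lower hook near the post, its y axis across the hook. It hangs free: it can swing, slide along the bar or come off. Origin: centre of its underside.
- hung_eye (a point): The same eye point of the hanging carrier, 124.65 mm above its underside; it starts 42 to 56 mm from the post's axis. The second carrier fits with its eye 52 to 62 mm farther out along the hook, its y axis across the hook. Between the lugs of the two there is then about 45 mm, so fingers should open only a little to let go.
- stand: Fixed steel hook stand: base plate 120 x 150 x 12 mm (x -50 to +70 mm), upright aluminium post (front face at x -6 mm, top 307 mm above the bench) and two like hooks, one 75 mm over the other, pointing along the stand's -x. Origin: on the bench under the post, z up.
- hook (a point): Point on the axis of the lower hook's bar: x -90, y 0, z 205 mm in the stand's frame. The bar is 10 mm round, level along the stand's x axis, from the post to x -142 mm, where it turns up to the tip.
- hook_tip (a point): Centre of the round end (10 mm) of the lower hook's upturned tip: x -150, y 0, z 218 mm in the stand's frame. Its top is 18 mm above the bar's axis and its outermost point at x -155 mm.
- upper_hook (a point): Point on the axis of the upper, empty hook's bar: x -90, y 0, z 280 mm in the stand's frame, same shape as the lower. It leaves no room for a gripper above an eye on the lower hook, so the tab cannot be used for hanging.
- dock: Fixed grey polymer dock, 70 x 228 mm (x, y), 100 mm high, with a cross-shaped pocket open at the top. The carrier stands in it on a floor 5 mm thick, axes parallel, with 4 to 6 mm play; only the eye is above the rim, the lugs lie 8 mm below it in slots too narrow for fingers. Lift straight up by 100 mm to clear it. Origin: centre of its underside.
- mat: Fixed black rubber mat lying on the bench, 200 x 160 mm (x, y), 3 mm thick; origin at the centre of its underside.
- valve: Bystander: brass lever valve lying on the bench, about 110 mm long (x), 55 mm high, loose; origin under its middle.
- connector: Bystander: brass tank connector standing on its flange, 56 mm wide, 67 mm high, loose; origin under its middle.
- cup: Bystander: grey polymer parts cup, 76 mm wide, 85 mm high, loose; origin under its middle.
- master: Bystander: round steel setting master, 64 mm wide, 28 mm high, loose; origin under its middle.

How it is judged:
On the way:
1. the carrier stands upright on the mat, let go and still (x of carrier in the frame of mat between -0.085 and 0.085 m and y of carrier in the frame of mat between -0.075 and 0.075 m and z of carrier in the frame of mat between -0.002 and 0.008 m and angle between carrier's own z axis and vertical below 0.08 rad and linear speed of carrier below 0.02 m/s and contact force between the fingers and carrier below 0.1 N), for 0.2 s.
At the end, for the whole second after the job is handed in: Both carriers hang by their eyes on the lower hook's level bar: each eye point within 12 mm of the bar's axis, sideways and in height, between the post and the upturned tip, upright within 0.25 rad and slower than 0.03 m/s; the first one's eye is within 25 mm of where it was (x of carrier_eye in the frame of stand between -0.145 and -0.02 m and y of carrier_eye in the frame of stand between -0.012 and 0.012 m and z of carrier_eye in the frame of stand between 0.193 and 0.217 m and angle between each of carrier, hung's own z axis and vertical below 0.25 rad and linear speed of each of carrier, hung below 0.03 m/s and x of hung_eye in the frame of stand between -0.145 and -0.02 m and y of hung_eye in the frame of stand between -0.012 and 0.012 m and z of hung_eye in the frame of stand between 0.193 and 0.217 m and distance of hung_eye from where it was at the start of the episode below 0.025 m); the robot touches nothing.
It fails at once if the carrier already hanging is shoved along or off the hook (its eye moves more than 25 mm) (distance of hung_eye from where it was at the start of the episode above 0.025 m).
It fails at once if the valve is knocked about (moved more than 25 mm) (distance of valve from where it was at the start of the episode above 0.025 m).
It fails at once if the connector is knocked about (moved more than 25 mm) (distance of connector from where it was at the start of the episode above 0.025 m).
It fails at once if the cup is knocked about (moved more than 25 mm) (distance of cup from where it was at the start of the episode above 0.025 m).
It fails at once if the master is knocked about (moved more than 25 mm) (distance of master from where it was at the start of the episode above 0.025 m).
It also fails if it takes over 72 s, if anything falls off the work surface, if the arm or the gripper's body presses on something with over 40 N, if the wrist force passes 120 N, or if a joint passes its speed limit or range.

## Working session

There is one attempt and no reset: what is moved stays moved. The work goes in short steps, Python scripts to look and compute and a shell command to move; the robot and the scene stay as the last step left them, time stands still between calls to the robot, and variables do not carry over. Pictures are saved under pics/ and viewed, at most 10 in all, crops included, and the job is handed in when it is done.

```bash
mkdir -p pics; ls; cat > h.py <<'E'
from workcell import *
import numpy as np, cv2
from scipy.spatial.transform import Rotation as Ro
def w(f,u,v,z): # pixel+depth->world
    c=np.array([(u-f["cx"])/f["fx"]*z,(v-f["cy"])/f["fy"]*z,z]); return f["R"].T@(c-f["t"])
def cloud(f):
    v,u=np.mgrid[:420,:560]; z=f["range_z"]
    c=np.stack([(u-f["cx"])/f["fx"]*z,(v-f["cy"])/f["fy"]*z,z],-1)
    P=(c-f["t"])@f["R"]; P[z<=0]=np.nan; return P
def px(f,X):
    c=f["R"]@X+f["t"]; return f["fx"]*c[0]/c[2]+f["cx"],f["fy"]*c[1]/c[2]+f["cy"]
def save(f,n): cv2.imwrite("pics/"+n,f["image"][:,:,::-1])
E
python3 - <<'E'
from h import *
np.set_printoptions(precision=4,suppress=True)
s=observe();print(s["position"],s["tool_rot"],s["force"],s["grip_width"],s["clock"])
ims=[]
for n in("side","top"):
    f=grab_frame(n);P=cloud(f);ims.append(f["image"])
    print(n,"cam",-f["R"].T@f["t"],"axis",f["R"][2])
    for t in "carrier hung stand dock mat valve connector cup master".split():
        for o in outline_of(f,t)[:2]:
            q=P[o["region"]];q=q[~np.isnan(q[:,0])]
            print(t,round(o["confidence"],2),np.round(o["extent"]),np.percentile(q,3,axis=0),np.percentile(q,97,axis=0))
    for t in "carrier carrier_eye hook hook_tip upper_hook hung_eye stand dock mat".split():
        for o in tip_of(f,t)[:2]: print(t,round(o["confidence"],2),np.round(o["position"],1))
    save(f,n+"0.png")
E
```

```text
pics
[ 0.2257 -0.5824  0.2307] [-3.1404  0.0001  0.3698] [-0.2281 -0.0401 -0.7028] 0.08554155150650734 0.0
side cam [-0.231   0.8017  0.7749] axis [ 0.6454 -0.5949 -0.4792]
carrier 0.89 [390. 201.  20.  29.] [ 0.4787 -0.3103  0.0794] [ 0.5747 -0.2596  0.161 ]
carrier 0.74 [392. 225.  80.  74.] [ 0.3976 -0.3093  0.0096] [ 0.6189 -0.2133  0.1056]
hung 0.65 [392. 224.  71.  77.] [ 0.3974 -0.3094  0.0095] [ 0.6203 -0.2133  0.1056]
hung 0.63 [284. 209.  62.  63.] [ 0.6208 -0.0909  0.0882] [0.6576 0.0758 0.2233]
dock 0.88 [393. 225.  78.  74.] [ 0.3976 -0.3088  0.0091] [ 0.6182 -0.2132  0.1055]
mat 0.62 [240. 343. 116.  81.] [0.3816 0.2112 0.0035] [0.5715 0.3623 0.0092]
valve 0.91 [342. 277.  28.  46.] [ 0.4065 -0.0355  0.0052] [0.4966 0.0239 0.06  ]
connector 0.75 [187. 268.  23.  31.] [0.7189 0.2172 0.0047] [0.7586 0.2611 0.0721]
cup 0.81 [328. 201.  23.  35.] [ 0.693  -0.286   0.0092] [ 0.7636 -0.2163  0.0903]
master 0.92 [141. 347.  32.  28.] [0.5486 0.4244 0.0062] [0.6084 0.4817 0.0323]
master 0.65 [281. 204.  82. 129.] [ 0.5509 -0.0751  0.0072] [0.7499 0.0607 0.3043]
carrier_eye 0.57
[... 751 characters left out ...]
]
mat 0.71 [209. 248.  65.  84.] [ 0.3805  0.2109 -0.0026] [0.5688 0.3613 0.0051]
valve 0.62 [316. 256.  25.  38.] [ 0.4108 -0.0343  0.0211] [0.4985 0.0191 0.0559]
connector 0.7 [228. 151.  20.  25.] [0.7184 0.2143 0.0023] [0.7583 0.2602 0.0677]
cup 0.92 [401. 152.  32.  32.] [ 0.6945 -0.2837  0.0018] [ 0.7617 -0.2164  0.085 ]
master 0.78 [148. 207.  24.  25.] [0.549  0.4229 0.0065] [0.6056 0.4801 0.0279]
carrier 0.76 [407.1 235.1]
carrier_eye 0.78 [422.7 226.4]
hook 0.68 [321.9 190.4]
hook 0.23 [316.3 183.1]
hook_tip 0.58 [402.2 235. ]
upper_hook 0.83 [323.3 182.6]
hung_eye 0.83 [321.3 172.3]
hung_eye 0.55 [409.3 262. ]
stand 0.66 [312.1 175.1]
dock 0.95 [402.6 236.5]
mat 0.93 [206.6 242. ]
```

```bash
python3 - <<'E'
import cv2,numpy as np
a=cv2.imread("pics/side0.png")[130:410,110:470];b=cv2.imread("pics/top0.png")[110:310,110:470]
cv2.imwrite("pics/v1.png",np.hstack([cv2.resize(a,(400,311)),cv2.resize(b,(400,222)) if 0 else cv2.copyMakeBorder(cv2.resize(b,(400,222)),0,89,0,0,0)]).repeat(1,0))
E
python3 - <<'E'
from h import *
np.set_printoptions(precision=4,suppress=True)
f=grab_frame("top");P=cloud(f).reshape(-1,3);g=grab_frame("side");Q=cloud(g).reshape(-1,3)
def sel(A,x,y,z): return A[(A[:,0]>x[0])&(A[:,0]<x[1])&(A[:,1]>y[0])&(A[:,1]<y[1])&(A[:,2]>z[0])&(A[:,2]<z[1])]
def rect(a):
    r=cv2.minAreaRect(a[:,:2].astype(np.float32)*1000);return np.round(r[0],1),np.round(r[1],1),round(r[2],1),len(a)
for nm,A in(("top",P),("side",Q)):
    print(nm)
    print("dock rim",rect(sel(A,(.36,.66),(-.36,-.17),(.094,.106))))
    print("eye+tab",rect(sel(A,(.38,.64),(-.36,-.17),(.118,.165))))
    print("tab",rect(sel(A,(.38,.64),(-.36,-.17),(.147,.165))))
    print("mat?",rect(sel(A,(.33,.6),(.16,.4),(.0015,.02))))
    print("base",rect(sel(A,(.5,.8),(-.13,.13),(.008,.02))))
    print("xbar hung",rect(sel(A,(.55,.72),(-.13,.13),(.14,.172))))
    print("upper hook",rect(sel(A,(.5,.8),(-.1,.1),(.265,.3))))
    print("lower hook",rect(sel(A,(.5,.8),(-.1,.1),(.195,.23))))
    print("post",rect(sel(A,(.5,.8),(-.1,.1),(.302,.32))))
E
```

```text
top
dock rim (array([ 511.6, -271.8]), array([ 71.6, 228.4]), 75.6, 1255)
eye+tab (array([ 509.6, -269.9]), array([10.1, 60.4]), 74.6, 120)
tab (array([ 510.2, -270.1]), array([10.1, 24.2]), 74.6, 54)
mat? (array([465.5, 281. ]), array([267.2, 239.6]), 0.6, 2228)
base (array([695.9, -10.9]), array([148. , 119.1]), 89.3, 847)
xbar hung (array([660. , -13.1]), array([197.7,  74.8]), 82.5, 485)
upper hook (array([617.4, -15.3]), array([170.1,  28.9]), 3.9, 410)
lower hook (array([616.2,  -4.9]), array([ 55.5, 162.5]), 77.2, 288)
post (array([690.5, -11.5]), array([27.8, 23.1]), 90.0, 149)
side
dock rim (array([ 511.3, -271.5]), array([ 76.1, 235.1]), 74.8, 993)
eye+tab (array([ 510.8, -270.5]), array([15.9, 65.7]), 80.0, 127)
tab (array([ 511.9, -269.4]), array([15.3, 26.3]), 89.4, 55)
mat? (array([465., 280.]), array([270., 240.]), 0.0, 9748)
base (array([650. ,   1.9]), array([256. , 297.8]), 89.8, 1217)
xbar hung (array([661.7, -13.1]), array([199.9,  81.2]), 82.7, 733)
upper hook (array([619.4, -15.8]), array([175.4,  34.2]), 3.9, 394)
lower hook (array([617.1,  -4.5]), array([ 60.9, 166.7]), 76.7, 462)
post (array([621. , -17.5]), array([169. ,  32.3]), 5.8, 89)
```

View pics/v1.png

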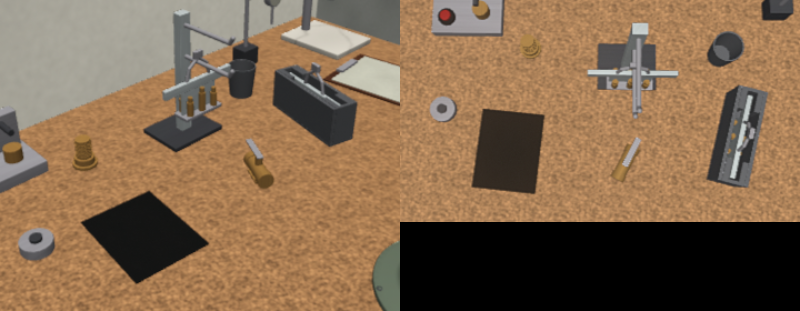

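```bash
cat >> h.py <<'E'
def togo(p,rpy):
    s=observe();R=Ro.from_euler("xyz",s["tool_rot"]);T=Ro.from_euler("xyz",rpy,degrees=True)
    print("t",round(s["clock"],2),"pos",np.round(s["position"],4),"rpy",np.round(np.degrees(s["tool_rot"]),2),"q",np.round(s["qpos"],2),"F",np.round(s["force"],1),"w",round(s["grip_width"],4),"ff",s["finger_force"])
    d=np.array(p)-s["position"]
    print("shift now-axes",np.round(R.inv().apply(d)*1000,1),"shift final-axes",np.round(T.inv().apply(d)*1000,1),"turn deg",np.round(np.degrees((R.inv()*T).as_rotvec()),2))
def sel(A,x,y,z): return A[(A[:,0]>x[0])&(A[:,0]<x[1])&(A[:,1]>y[0])&(A[:,1]<y[1])&(A[:,2]>z[0])&(A[:,2]<z[1])]
def line(a,n):
    l=cv2.fitLine(a[:,:2].astype(np.float32),cv2.DIST_HUBER,0,.001,.001).ravel()
    print(n,len(a),"dir deg",round(np.degrees(np.arctan2(l[1],l[0])),2),"pt",np.round(l[2:],4),"min",np.round(a.min(0),4),"max",np.round(a.max(0),4))
E
python3 -m creep '[[[-1,0,0,0,0,0,7.24],[-1,0,0,0,0,0,7.24],[-1,0,0,0,0,0,7.24],[-1,0,0,0,0,0,7.24],[-1,0,0,0,0,0,7.24]]]' 60
python3 - <<'E'
from h import *
for n in("top","side"):
    f=grab_frame(n);P=cloud(f).reshape(-1,3);print(n)
    line(sel(P,(.5,.665),(-.06,.03),(.272,.292)),"upper bar")
    line(sel(P,(.5,.6),(-.06,.03),(.2,.215)),"lower bar")
    line(sel(P,(.5,.6),(-.06,.03),(.2,.24)),"lower tip")
    line(sel(P,(.61,.68),(.035,.13),(.14,.175)),"hung xbar+")
    line(sel(P,(.61,.68),(-.13,-.05),(.14,.175)),"hung xbar-")
    line(sel(P,(.6,.68),(-.05,.03),(.212,.226)),"hung arch")
    line(sel(P,(.6,.68),(-.05,.03),(.226,.24)),"hung tab")
    line(sel(P,(.4,.64),(-.33,-.2),(.12,.145)),"carrier arch")
    line(sel(P,(.67,.73),(-.06,.06),(.295,.315)),"post top")
togo([.510,-.270,.20],[180,0,-15])
E
```

```text
clock: 2.5
position: [0.2259, -0.5828, 0.2313]
tool_rot: [3.142, -0.0, -0.267]
force: [0.5, -0.8, -0.9]
grip_width: 0.0851
finger_force: 0.0
top
upper bar 280 dir deg -0.48 pt [ 0.603  -0.0103] min [ 0.541  -0.0155  0.2756] max [ 0.6648 -0.0059  0.2903]
lower bar 78 dir deg 0.42 pt [ 0.57   -0.0095] min [ 0.5395 -0.0141  0.2032] max [ 0.5999 -0.0062  0.2142]
lower tip 97 dir deg 0.93 pt [ 0.5674 -0.0097] min [ 0.5317 -0.0151  0.2032] max [ 0.5999 -0.0059  0.2223]
hung xbar+ 131 dir deg 89.86 pt [0.6391 0.0627] min [0.6343 0.0367 0.1509] max [0.6456 0.0887 0.1689]
hung xbar- 158 dir deg 89.46 pt [ 0.6381 -0.0805] min [ 0.6336 -0.1096  0.1473] max [ 0.647  -0.05    0.1698]
hung arch 16 dir deg -3.69 pt [ 0.6628 -0.003 ] min [ 0.6352 -0.0118  0.2121] max [0.6799 0.0011 0.226 ]
hung tab 32 dir deg 1.65 pt [ 0.6492 -0.0048] min [ 0.6357 -0.0098  0.2264] max [0.6799 0.0019 0.2383]
carrier arch 55 dir deg -12.19 pt [ 0.5087 -0.2687] min [ 0.4827 -0.279   0.1207] max [ 0.5383 -0.2615  0.1447]
post top 174 dir deg -81.52 pt [ 0.6898 -0.0136] min [ 0.679  -0.0255  0.2955] max [0.7017 0.0038 0.
[... 531 characters left out ...]
-0.0505  0.1737]
hung arch 95 dir deg 0.1 pt [ 0.6424 -0.0098] min [ 0.6004 -0.0273  0.212 ] max [0.6799 0.006  0.2259]
hung tab 57 dir deg 19.81 pt [ 0.6479 -0.0066] min [ 0.6318 -0.0249  0.226 ] max [0.6798 0.0048 0.2388]
carrier arch 64 dir deg -13.85 pt [ 0.5075 -0.269 ] min [ 0.4814 -0.2795  0.12  ] max [ 0.5403 -0.2577  0.1445]
post top 132 dir deg 63.41 pt [ 0.6856 -0.0098] min [ 0.6769 -0.0286  0.2951] max [0.7045 0.0063 0.3129]
t 2.6 pos [ 0.226  -0.5827  0.2313] rpy [ 1.800e+02  1.000e-02 -1.514e+01] q [ 1.03  0.52  0.12  1.61 -0.07  1.02 -0.67] F [0.1 0.1 0.4] w 0.0855 ff 0.0
shift now-axes [ 192.5 -376.    31.2] shift final-axes [ 193.4 -375.5   31.3] turn deg [ 0.    0.01 -0.14]
```

```bash
python3 -m creep '[[[-1,0.0193,-0.0376,0.003,0,0,0],[-1,0.0193,-0.0376,0.003,0,0,0],[-1,0.0193,-0.0376,0.003,0,0,0],[-1,0.0193,-0.0376,0.003,0,0,0],[-1,0.0193,-0.0376,0.003,0,0,0],[-1,0.0193,-0.0376,0.003,0,0,0],[-1,0.0193,-0.0376,0.003,0,0,0],[-1,0.0193,-0.0376,0.003,0,0,0],[-1,0.0193,-0.0376,0.003,0,0,0],[-1,0.0193,-0.0376,0.003,0,0,0]]]' >/dev/null; python3 -m creep '[[[-1,0,0,0,0,0,0],[-1,0,0,0,0,0,0],[-1,0,0,0,0,0,0]]]'
python3 - <<'E'
from h import *
togo([.510,-.270,.128],[180,0,-14.6])
f=grab_frame("side");im=cv2.resize(f["image"][130:280,310:500],(760,600));cv2.imwrite("pics/v2.png",im[:,:,::-1])
E
```

```text
clock: 3.9
position: [0.5091, -0.2705, 0.2014]
tool_rot: [3.141, 0.0, -0.261]
force: [-0.6, -0.6, 1.0]
grip_width: 0.0855
finger_force: 0.0
t 3.9 pos [ 0.5091 -0.2705  0.2014] rpy [ 1.7997e+02  1.0000e-02 -1.4960e+01] q [ 0.36  0.48  0.04  1.76 -0.02  0.9  -1.42] F [-0.6 -0.6  1. ] w 0.0855 ff 0.0
shift now-axes [ 0.8 -0.7 73.4] shift final-axes [ 0.8 -0.7 73.4] turn deg [ 0.03  0.01 -0.36]
```

View pics/v2.png

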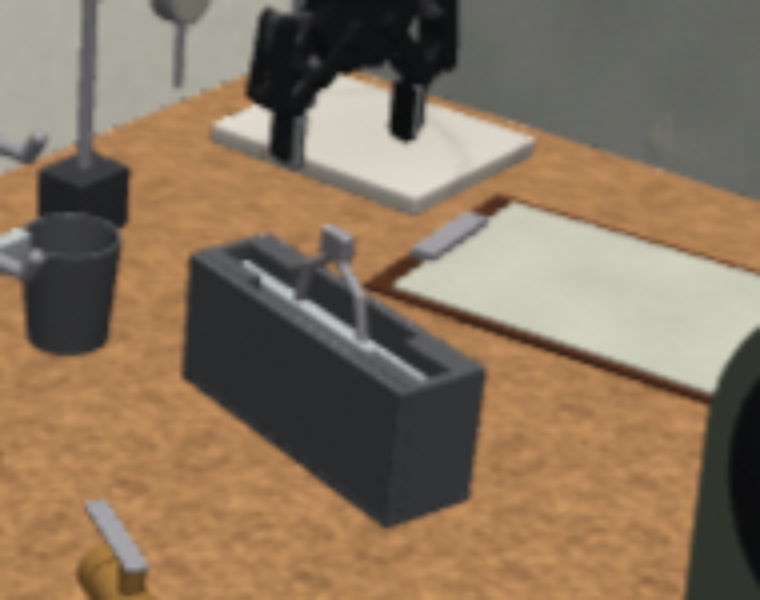

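```bash
python3 -m creep '[[[-1,0,0,0.013,0,0,0],[-1,0,0,0.013,0,0,0],[-1,0.0008,-0.0007,0.013,0,0,-0.3],[-1,0,0,0.013,0,0,0],[-1,0,0,0.011,0,0,0],[-1,0,0,0.010,0,0,0],[-1,0,0,0,0,0,0],[-1,0,0,0,0,0,0]]]'
python3 -m creep '[[[1,0,0,0,0,0,0],[1,0,0,0,0,0,0],[1,0,0,0,0,0,0],[1,0,0,0,0,0,0],[1,0,0,0,0,0,0],[1,0,0,0,0,0,0],[1,0,0,0,0,0,0],[1,0,0,0,0,0,0],[1,0,0,0,0,0,0],[1,0,0,0,0,0,0]]]' 80
```

```text
clock: 4.75
position: [0.5107, -0.2692, 0.1283]
tool_rot: [-3.142, 0.0, -0.257]
force: [0.4, 0.0, 0.3]
grip_width: 0.0851
finger_force: 0.0
clock: 5.75
position: [0.5106, -0.2692, 0.1283]
tool_rot: [3.142, -0.0, -0.257]
force: [-0.8, 0.5, 1.4]
grip_width: 0.0086
finger_force: 79.0
```

```bash
python3 -m creep '[[[1,0,0,-0.005,0,0,0],[1,0,0,-0.01,0,0,0],[1,0,0,-0.015,0,0,0],[1,0,0,-0.015,0,0,0],[1,0,0,-0.015,0,0,0],[1,0,0,-0.015,0,0,0],[1,0,0,-0.015,0,0,0],[1,0,0,-0.015,0,0,0],[1,0,0,-0.015,0,0,0],[1,0,0,-0.01,0,0,0]]]'
python3 - <<'E'
from h import *
togo([.45,0,.26],[180,0,90])
f=grab_frame("side");P=cloud(f).reshape(-1,3);line(sel(P,(.38,.64),(-.38,-.17),(.135,.155)),"foot")
im=cv2.resize(f["image"][110:260,310:500],(760,600));cv2.imwrite("pics/v3.png",im[:,:,::-1])
E
```

```text
clock: 6.75
position: [0.5108, -0.2691, 0.26]
tool_rot: [3.142, -0.001, -0.257]
force: [0.2, -0.1, -2.9]
grip_width: 0.0089
finger_force: 78.4
t 6.75 pos [ 0.5108 -0.2691  0.26  ] rpy [ 1.800e+02 -7.000e-02 -1.471e+01] q [ 0.35  0.42  0.05  1.7  -0.02  1.03 -1.43] F [ 0.2 -0.1 -2.9] w 0.0089 ff 78.36013555526733
shift now-axes [-1.272e+02 -2.448e+02 -2.000e-01] shift final-axes [269.1 -60.8  -0. ] turn deg [ 7.0000e-02 -5.0000e-02 -1.0471e+02]
foot 254 dir deg -8.54 pt [ 0.4905 -0.2516] min [ 0.4529 -0.2802  0.1391] max [ 0.5728 -0.2314  0.155 ]
```

View pics/v3.png

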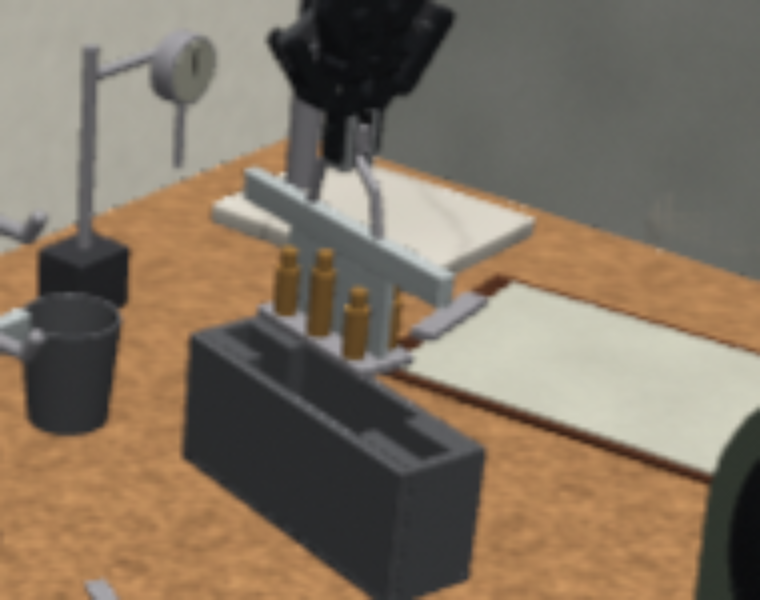

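```bash
python3 -m creep '[[[1,0,0,0,0,0,-8.05],[1,0,0,0,0,0,-8.05],[1,0,0,0,0,0,-8.05],[1,0,0,0,0,0,-8.05],[1,0,0,0,0,0,-8.05],[1,0,0,0,0,0,-8.05],[1,0,0,0,0,0,-8.05],[1,0,0,0,0,0,-8.05],[1,0,0,0,0,0,-8.05],[1,0,0,0,0,0,-8.05]]]' >/dev/null
python3 -m creep '[[[1,0,0,0,0,0,-8.05],[1,0,0,0,0,0,-8.05],[1,0,0,0,0,0,-8.05],[1,0,0,0,0,0,0],[1,0,0,0,0,0,0],[1,0,0,0,0,0,0]]]'
python3 -c "
from h import *
togo([.44,0,.26],[180,0,90])"
```

```text
clock: 8.4
position: [0.5106, -0.2691, 0.2582]
tool_rot: [-3.141, -0.0, 1.566]
force: [0.5, 1.4, -2.6]
grip_width: 0.0084
finger_force: 78.3
t 8.4 pos [ 0.5106 -0.2691  0.2582] rpy [-179.99   -0.     89.73] q [ 0.64  0.44 -0.36  1.69  0.17  1.05  0.22] F [ 0.5  1.4 -2.6] w 0.0084 ff 78.321772813797
shift now-axes [268.8 -71.8  -1.7] shift final-axes [269.1 -70.6  -1.8] turn deg [-0.01 -0.   -0.27]
```

```bash
python3 -m creep '[[[1,0.02,-0.006,0,0,0,0],[1,0.031,-0.008,0,0,0,0],[1,0.031,-0.008,0,0,0,0],[1,0.031,-0.008,0,0,0,0],[1,0.031,-0.008,0,0,0,0],[1,0.031,-0.008,0,0,0,0],[1,0.031,-0.008,0,0,0,0],[1,0.031,-0.008,0,0,0,0],[1,0.031,-0.008,0,0,0,0]]]'
python3 -m creep '[[[1,0.031,0.0035,0,0,0,0],[1,0.031,0.0035,0,0,0,0],[1,0.031,0.0035,0,0,0,0],[1,0.031,0.0035,0,0,0,0],[1,0.031,0.0035,0,0,0,0],[1,0.031,0.0035,0,0,0,0],[1,0.031,0.0035,0,0,0,0],[1,0.031,0.0035,0,0,0,0],[1,0.031,0.0035,0,0,0,0],[1,0,0,0,0,0,0]]]' >/dev/null
python3 -m creep '[[[1,0,0,0,0,0,0],[1,0,0,0,0,0,0]]]'
python3 - <<'E'
from h import *
togo([.475,.286,.128],[180,0,90])
f=grab_frame("side");P=cloud(f).reshape(-1,3)
a=sel(P,(.4,.54),(.16,.42),(.12,.165));line(a,"foot")
im=cv2.resize(f["image"][160:420,110:410],(690,598));cv2.imwrite("pics/v4.png",im[:,:,::-1])
E
```

```text
clock: 9.3
position: [0.4405, 0.0002, 0.2585]
tool_rot: [3.141, 0.0, 1.567]
force: [0.4, 0.1, -2.0]
grip_width: 0.0092
finger_force: 78.3
clock: 10.5
position: [0.4728, 0.2771, 0.2582]
tool_rot: [-3.142, 0.001, 1.568]
force: [0.1, -0.9, -2.7]
grip_width: 0.0088
finger_force: 78.3
t 10.5 pos [0.4728 0.2771 0.2582] rpy [-1.800e+02  4.000e-02  8.983e+01] q [-0.2   0.42 -0.58  1.75  0.26  1.05 -0.88] F [ 0.1 -0.9 -2.7] w 0.0088 ff 78.30753207206726
shift now-axes [  8.9   2.2 130.2] shift final-axes [  8.9   2.2 130.2] turn deg [-0.    0.04 -0.17]
foot 735 dir deg 83.23 pt [0.4593 0.2729] min [0.4505 0.2209 0.1371] max [0.4963 0.3331 0.1649]
```

View pics/v4.png

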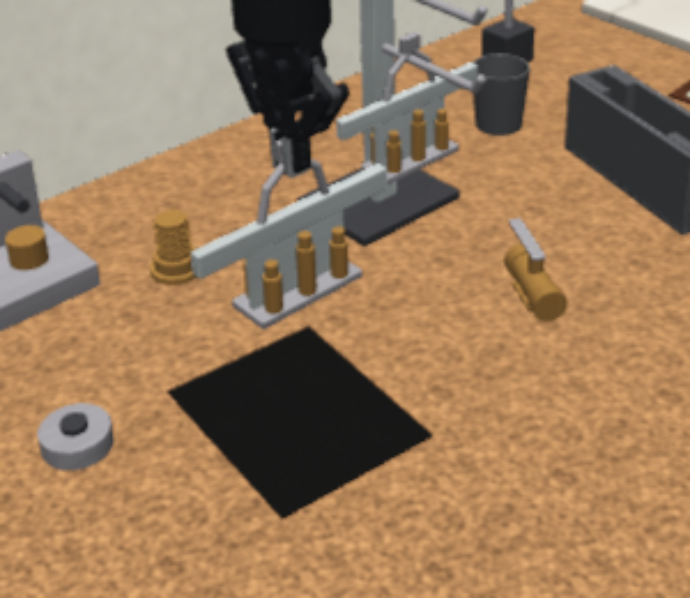

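```bash
python3 -m creep '[[[1,0.004,0.002,0.012,0,0,0],[1,0.004,0,0.016,0,0,0],[1,0,0,0.016,0,0,0],[1,0,0,0.016,0,0,0],[1,0,0,0.016,0,0,0],[1,0,0,0.016,0,0,0],[1,0,0,0.016,0,0,0],[1,0,0,0.012,0,0,0],[1,0,0,0.007,0,0,0],[1,0,0,0,0,0,0]]]'
python3 -m creep '[[[1,0,0,0.001,0,0,0],[1,0,0,0.001,0,0,0],[1,0,0,0.001,0,0,0],[1,0,0,0.001,0,0,0],[1,0,0,0,0,0,0]]]' 40
```

```text
clock: 11.55
position: [0.4745, 0.2857, 0.1304]
tool_rot: [-3.14, 0.001, 1.569]
force: [-0.4, 0.1, -2.3]
grip_width: 0.0087
finger_force: 78.3
clock: 12.05
position: [0.4748, 0.2859, 0.1273]
tool_rot: [3.142, 0.0, 1.57]
force: [0.6, 0.2, -2.5]
grip_width: 0.0088
finger_force: 78.3
```

```bash
for i in 1; do python3 -m creep '[[[1,0,0,0.001,0,0,0],[1,0,0,0,0,0,0]]]'|grep -E 'pos|force: \['; python3 -m creep '[[[1,0,0,0.001,0,0,0],[1,0,0,0,0,0,0]]]'|grep -E 'pos|force: \['; python3 -m creep '[[[1,0,0,0.0005,0,0,0],[1,0,0,0,0,0,0]]]'|grep -E 'pos|force: \[';done
```

```text
position: [0.4748, 0.286, 0.1263]
force: [-0.1, 0.1, -3.0]
position: [0.4756, 0.286, 0.1262]
force: [-0.6, -3.0, 11.9]
position: [0.4757, 0.286, 0.1261]
force: [-1.3, -5.0, 19.9]
```

```bash
python3 -m creep '[[[1,0,0,-0.0015,0,0,0],[1,0,0,0,0,0,0]]]'|grep force; python3 -m creep '[[[0,0,0,0,0,0,0],[-0.3,0,0,0,0,0,0],[-0.3,0,0,0,0,0,0],[-0.3,0,0,0,0,0,0],[-0.3,0,0,0,0,0,0],[-0.3,0,0,0,0,0,0],[-0.3,0,0,0,0,0,0]]]'; python3 -m creep '[[[-0.3,0,0,-0.01,0,0,0],[-0.3,0,0,-0.02,0,0,0],[-0.3,0,0,-0.02,0,0,0],[-0.3,0,0,-0.02,0,0,0],[-0.3,0,0,-0.02,0,0,0],[-0.3,0,0,0,0,0,0],[-0.3,0,0,0,0,0,0]]]'
python3 - <<'E'
from h import *
for n in("top","side"):
    f=grab_frame(n);P=cloud(f).reshape(-1,3)
    line(sel(P,(.42,.53),(.14,.24),(.07,.1)),"xbar-");line(sel(P,(.42,.53),(.33,.42),(.07,.1)),"xbar+")
    line(sel(P,(.42,.53),(.2,.37),(.143,.165)),"tab");line(sel(P,(.42,.53),(.2,.37),(.1,.165)),"eye")
togo([.475,.206,.2],[180,0,90])
save(f,"v5.png")
E
```

```text
force: [-0.6, -0.1, -3.0]
finger_force: 78.3
clock: 13.55
position: [0.4747, 0.286, 0.1263]
tool_rot: [-3.142, -0.0, 1.57]
force: [0.4, 0.9, 1.1]
grip_width: 0.0559
finger_force: 0.0
clock: 14.25
position: [0.4749, 0.2859, 0.2169]
tool_rot: [3.141, -0.0, 1.569]
force: [0.0, 0.4, -0.8]
grip_width: 0.0553
finger_force: 0.0
xbar- 93 dir deg 86.93 pt [0.4751 0.2061] min [0.4697 0.1867 0.0706] max [0.4803 0.239  0.0926]Traceback (most recent call last):
  File "<stdin>", line 4, in <module>
  File "h.py", line 20, in line
    l=cv2.fitLine(a[:,:2].astype(np.float32),cv2.DIST_HUBER,0,.001,.001).ravel()
      ~~~~~~~~~~~^^^^^^^^^^^^^^^^^^^^^^^^^^^^^^^^^^^^^^^^^^^^^^^^^^^^^^^
cv2.error: OpenCV(4.12.0) /io/opencv/modules/imgproc/src/linefit.cpp:50: error: (-215:Assertion failed) count > 0 in function 'fitLine2D_wods'
```

```bash
python3 -m creep '[[[-0.3,0.02,0,0,0,0,0],[-0.3,0.03,0,0,0,0,0],[-0.3,0.033,0,0,0,0,0],[-0.3,0,0,0,0,0,0],[-0.3,0,0,0,0,0,0],[-0.3,0,0,0,0,0,0]]]'|grep pos
python3 - <<'E'
from h import *
for n in("top","side"):
    f=grab_frame(n);P=cloud(f).reshape(-1,3)
    for a,nm in((((.42,.53),(.14,.24),(.07,.1)),"xbar-"),(((.42,.53),(.33,.42),(.07,.1)),"xbar+"),(((.42,.53),(.2,.37),(.143,.165)),"tab"),(((.42,.53),(.2,.33),(.11,.165)),"eye")):
        q=sel(P,*a)
        if len(q)>5: line(q,nm)
togo([.475,.369,.060],[180,0,90])
cv2.imwrite("pics/v5.png",cv2.resize(f["image"][160:420,110:410],(690,598))[:,:,::-1])
E
```

```text
position: [0.4749, 0.368, 0.2158]
xbar- 105 dir deg -89.19 pt [0.4749 0.2132] min [0.4696 0.1868 0.0703] max [0.4803 0.24   0.0922]
xbar+ 35 dir deg 75.9 pt [0.4772 0.3412] min [0.4708 0.3317 0.0853] max [0.4813 0.3551 0.0911]
tab 42 dir deg -84.56 pt [0.4758 0.285 ] min [0.472  0.2744 0.1443] max [0.4794 0.2969 0.157 ]
eye 100 dir deg 89.05 pt [0.4751 0.2848] min [0.4705 0.2556 0.1116] max [0.4803 0.3162 0.157 ]
xbar- 235 dir deg -89.58 pt [0.4724 0.2163] min [0.4682 0.1856 0.0709] max [0.4844 0.2399 0.0964]
xbar+ 329 dir deg 89.21 pt [0.4731 0.3626] min [0.4681 0.3301 0.0702] max [0.4848 0.387  0.0961]
tab 113 dir deg -88.9 pt [0.474  0.2869] min [0.4695 0.2743 0.1431] max [0.4823 0.2991 0.1616]
eye 253 dir deg 88.3 pt [0.4749 0.291 ] min [0.4695 0.2542 0.1101] max [0.4826 0.3195 0.1616]
t 15.0 pos [0.4751 0.3679 0.2161] rpy [-1.7999e+02  4.0000e-02  8.9880e+01] q [-0.37  0.55 -0.56  1.66  0.33  1.03 -1.04] F [-0.   0.1  0.2] w 0.0556 ff 0.0
shift now-axes [ 1.200e+00 -1.000e-01  1.561e+02] shift final-axes [ 1.100e+00 -1.000e-01  1.561e+02] turn deg [-0.01  0.04 -0.12]
```

View pics/v5.png

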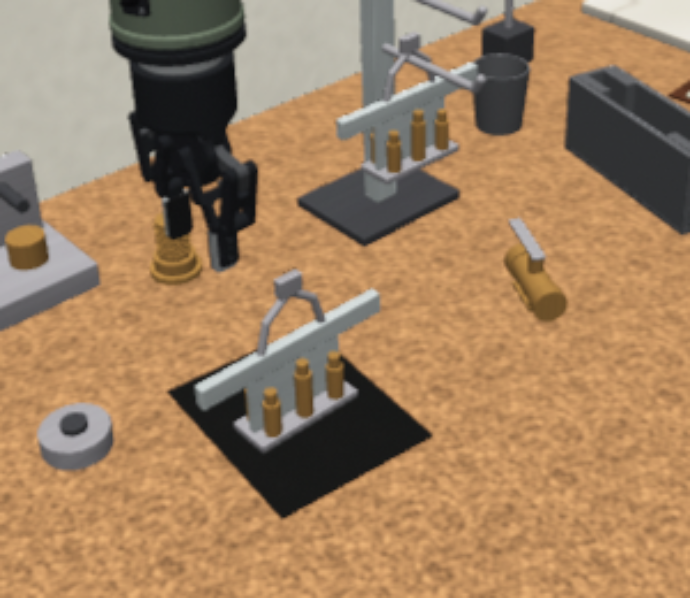

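```bash
python3 -m creep '[[[-0.3,0.001,0,0.02,0,0,0],[-0.3,0,0,0.02,0,0,0],[-0.3,0,0,0.02,0,0,0],[-0.3,0,0,0.02,0,0,0],[-0.3,0,0,0.02,0,0,0],[-0.3,0,0,0.02,0,0,0],[-0.3,0,0,0.02,0,0,0],[-0.3,0,0,0.016,0,0,0],[-0.3,0,0,0,0,0,0],[-0.3,0,0,0,0,0,0]]]'
python3 -m creep '[[[1,0,0,0,0,0,0],[1,0,0,0,0,0,0],[1,0,0,0,0,0,0],[1,0,0,0,0,0,0],[1,0,0,0,0,0,0],[1,0,0,0,0,0,0],[1,0,0,0,0,0,0],[1,0,0,0,0,0,0]]]' 115
python3 -m creep '[[[1,0,0,-0.005,0,0,0],[1,0,0,-0.01,0,0,0],[1,0,0,-0.01,0,0,0],[1,0,0,-0.01,0,0,0],[1,0,0,-0.01,0,0,0],[1,0,0,-0.01,0,0,0],[1,0,0,0,0,0,0],[1,0,0,0,0,0,0]]]'
```

```text
clock: 16.0
position: [0.4751, 0.3699, 0.0607]
tool_rot: [3.142, -0.0, 1.569]
force: [-0.3, 0.1, 1.2]
grip_width: 0.0553
finger_force: 0.0
clock: 16.8
position: [0.4753, 0.3701, 0.0611]
tool_rot: [3.141, -0.001, 1.57]
force: [0.4, -1.2, 6.6]
grip_width: 0.0103
finger_force: 112.4
clock: 17.6
position: [0.4749, 0.3699, 0.1154]
tool_rot: [3.141, -0.0, 1.57]
force: [0.7, 0.7, -2.5]
grip_width: 0.01
finger_force: 112.2
```

```bash
python3 -m creep '[[[1,-0.01,-0.002,-0.012,0,0,0],[1,-0.02,-0.002,-0.012,0,0,0],[1,-0.03,-0.003,-0.012,0,0,0],[1,-0.034,-0.003,-0.012,0,0,0],[1,-0.034,-0.003,0,0,0,0],[1,-0.034,-0.003,0,0,0,0],[1,-0.034,-0.003,0,0,0,0],[1,-0.034,-0.003,0,0,0,0],[1,-0.034,-0.003,0,0,0,0],[1,-0.02,0,0,0,0,0]]]' >/dev/null
python3 -m creep '[[[1,-0.01,0,0,0,0,0],[1,-0.002,0,0,0,0,0],[1,0,0,0,0,0,0],[1,0,0,0,0,0,0],[1,0,0,0,0,0,0]]]'
python3 - <<'E'
from h import *
for n in("top","side"):
    f=grab_frame(n);P=cloud(f).reshape(-1,3);print(n)
    for a,nm in((((.4,.49),(-.14,-.04),(.17,.23)),"xbar-"),(((.4,.49),(-.13,.11),(.115,.138)),"foot"),(((.42,.48),(-.05,.045),(.255,.29)),"tab"),(((.42,.48),(-.06,.03),(.235,.255)),"eye"),(((.5,.6),(-.06,.03),(.2,.24)),"lowertip"),(((.61,.68),(-.13,-.05),(.14,.175)),"hungxbar-")):
        q=sel(P,*a)
        if len(q)>5: line(q,nm)
togo([.45,.074,.161],[180,0,90])
cv2.imwrite("pics/v6.png",cv2.resize(f["image"][110:290,220:400],(600,600))[:,:,::-1])
E
```

```text
clock: 19.1
position: [0.4495, 0.0749, 0.1633]
tool_rot: [-3.142, -0.0, 1.571]
force: [0.0, 0.3, -2.9]
grip_width: 0.0102
finger_force: 112.5
top
xbar- 121 dir deg 87.47 pt [ 0.4496 -0.0846] min [ 0.444  -0.1081  0.1719] max [ 0.4554 -0.0588  0.1931]
lowertip 97 dir deg 0.69 pt [ 0.5674 -0.0096] min [ 0.5319 -0.0154  0.2039] max [ 0.5997 -0.0061  0.223 ]
hungxbar- 156 dir deg -89.97 pt [ 0.6386 -0.0751] min [ 0.6338 -0.1097  0.1478] max [ 0.6471 -0.0502  0.1723]
side
xbar- 211 dir deg 89.55 pt [ 0.4462 -0.0747] min [ 0.4423 -0.1112  0.1702] max [ 0.4568 -0.0404  0.2069]
foot 425 dir deg 81.16 pt [0.4427 0.012 ] min [ 0.4273 -0.0645  0.115 ] max [0.473  0.0491 0.1379]
tab 43 dir deg 82.79 pt [ 0.449  -0.0096] min [ 0.4445 -0.0213  0.2554] max [0.4569 0.0041 0.263 ]
eye 79 dir deg 85.38 pt [ 0.4474 -0.0083] min [ 0.4446 -0.0236  0.235 ] max [0.457  0.0124 0.2548]
lowertip 16 dir deg -8.68 pt [ 0.5926 -0.0086] min [ 0.5835 -0.0112  0.2065] max [ 0.5982 -0.005   0.2156]
t 19.2 pos [0.4495 0.0746 0.1633] rpy [-1.7999e+02 -1.0000e-02  9.0000e+01] q [ 0.15  0.4  -0.56  2.08  0.31  0.75 -0.6 ] F [-0.4  0.  -2.7] w 0.0103 ff 112.45971322059631
shift now-axes [-0.6  0.5  2.2] shift final-axes [-0.6  0.5  2.3] turn deg [-0.01 -0.01 -0.  ]
```

View pics/v6.png

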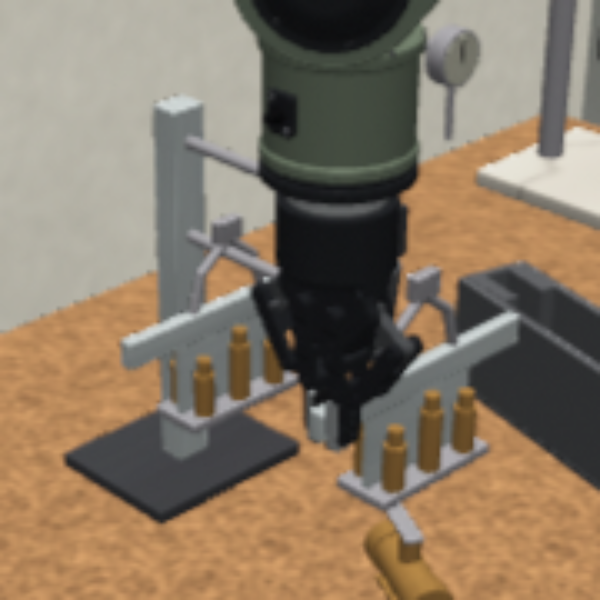

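```bash
python3 -m creep '[[[1,0,0.008,0,0,0,0],[1,0,0.014,0,0,0,0],[1,0,0.014,0,0,0,0],[1,0,0.014,0,0,0,0],[1,0,0.014,0,0,0,0],[1,0,0.008,0,0,0,0],[1,0,0,0,0,0,0],[1,0,0,0,0,0,0]]]'
python3 -m creep '[[[1,0,0.012,0,0,0,0],[1,0,0.012,0,0,0,0],[1,0,0.012,0,0,0,0],[1,0,0.012,0,0,0,0],[1,0,0.008,0,0,0,0],[1,0,0.004,0,0,0,0],[1,0,0,0,0,0,0],[1,0,0,0,0,0,0]]]'
python3 - <<'E'
from h import *
for n in("top","side"):
    f=grab_frame(n);P=cloud(f).reshape(-1,3);print(n)
    for a,nm in((((.55,.61),(-.14,-.04),(.165,.21)),"xbar-"),(((.56,.61),(-.05,.03),(.245,.27)),"tab"),(((.61,.68),(-.13,-.05),(.13,.175)),"hungxbar-"),(((.61,.68),(.05,.13),(.13,.175)),"hungxbar+")):
        q=sel(P,*a)
        if len(q)>5: line(q,nm)
togo([.582,.0745,.137],[180,0,90])
cv2.imwrite("pics/v7.png",cv2.resize(f["image"][110:290,220:400],(600,600))[:,:,::-1])
E
```

```text
clock: 20.0
position: [0.5211, 0.0739, 0.1631]
tool_rot: [-3.141, 0.0, 1.57]
force: [-0.1, -0.2, -2.4]
grip_width: 0.01
finger_force: 112.5
clock: 20.8
position: [0.5811, 0.0738, 0.1633]
tool_rot: [-3.141, 0.0, 1.57]
force: [-0.3, 0.6, -2.4]
grip_width: 0.0101
finger_force: 112.5
top
hungxbar- 74 dir deg 82.75 pt [ 0.6396 -0.0904] min [ 0.6338 -0.1095  0.1504] max [ 0.6445 -0.075   0.1682]
side
xbar- 186 dir deg 89.19 pt [ 0.5779 -0.0834] min [ 0.5739 -0.1101  0.1657] max [ 0.5891 -0.0401  0.2071]
tab 75 dir deg 89.39 pt [ 0.5792 -0.0099] min [ 0.5755 -0.0234  0.2454] max [0.5862 0.0034 0.263 ]
hungxbar- 46 dir deg -89.3 pt [ 0.6381 -0.0761] min [ 0.6337 -0.1095  0.1593] max [ 0.6485 -0.0505  0.1745]
hungxbar+ 144 dir deg 85.75 pt [0.6386 0.0724] min [0.6333 0.0502 0.1499] max [0.6507 0.0889 0.1737]
t 20.9 pos [0.5811 0.0738 0.1634] rpy [-1.7999e+02  1.0000e-02  8.9950e+01] q [ 0.13  0.58 -0.52  1.75  0.35  0.9  -0.54] F [-0.1  0.4 -2.1] w 0.0104 ff 112.47882127761841
shift now-axes [ 0.7  0.9 26.4] shift final-axes [ 0.7  0.9 26.4] turn deg [-0.01  0.01 -0.05]
```

View pics/v7.png

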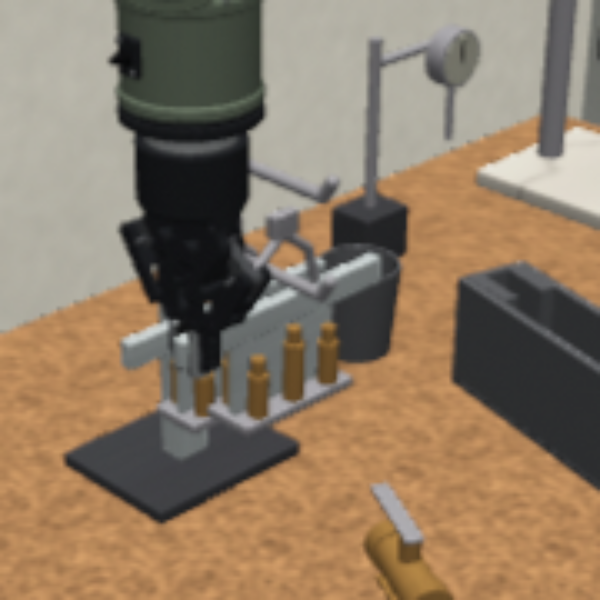

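```bash
python3 -m creep '[[[1,0.0007,0.001,0.005,0,0,0],[1,0,0,0.006,0,0,0],[1,0,0,0.006,0,0,0],[1,0,0,0.004,0,0,0],[1,0,0,0.002,0,0,0],[1,0,0,0,0,0,0],[1,0,0,0,0,0,0]]]'|grep -E 'pos|force: \['; for k in 1; do python3 -m creep '[[[1,0,0,0.001,0,0,0],[1,0,0,0,0,0,0]]]'|grep -E 'pos|force: \['; python3 -m creep '[[[1,0,0,0.001,0,0,0],[1,0,0,0,0,0,0]]]'|grep -E 'pos|force: \['; python3 -m creep '[[[1,0,0,0.001,0,0,0],[1,0,0,0,0,0,0]]]'|grep -E 'pos|force: \['; done
```

```text
position: [0.5826, 0.0744, 0.1404]
force: [-0.5, -0.6, -2.3]
position: [0.5827, 0.0743, 0.1395]
force: [-0.9, -2.2, 2.9]
position: [0.5828, 0.074, 0.1387]
force: [-1.1, -4.2, 7.6]
position: [0.583, 0.0737, 0.138]
force: [-2.4, -4.4, 11.6]
```

```bash
python3 -m creep '[[[1,0,0,-0.0012,0,0,0],[1,0,0,-0.0008,0,0,0],[1,0,0,0,0,0,0],[1,0,0,0,0,0,0]]]'|grep -E 'pos|force: \['
python3 -m creep '[[[0.65,0,0,0,0,0,0],[0.6,0,0,0,0,0,0],[0.5,0,0,0,0,0,0],[0.5,0,0,0,0,0,0],[0.5,0,0,0,0,0,0],[0.5,0,0,0,0,0,0],[0.5,0,0,0,0,0,0],[0.5,0,0,0,0,0,0]]]'
python3 - <<'E'
from h import *
f=grab_frame("side");P=cloud(f).reshape(-1,3)
for a,nm in((((.55,.61),(-.14,-.04),(.13,.18)),"xbar-"),(((.55,.61),(.06,.11),(.13,.18)),"xbar+"),(((.56,.61),(-.05,.03),(.22,.25)),"tab"),(((.61,.68),(.05,.13),(.13,.175)),"hungxbar+")):
        q=sel(P,*a)
        if len(q)>5: line(q,nm)
cv2.imwrite("pics/v8.png",cv2.resize(f["image"][110:290,220:400],(600,600))[:,:,::-1])
E
```

```text
position: [0.5826, 0.0743, 0.1394]
force: [0.9, -2.7, 4.4]
clock: 23.4
position: [0.5825, 0.0745, 0.1393]
tool_rot: [-3.142, -0.0, 1.57]
force: [0.9, 0.1, -0.7]
grip_width: 0.0211
finger_force: 0.0
xbar- 258 dir deg -89.13 pt [ 0.579  -0.0634] min [ 0.5624 -0.1168  0.1303] max [ 0.5917 -0.0402  0.1789]
xbar+ 234 dir deg 5.27 pt [0.5762 0.0833] min [0.5567 0.0645 0.1429] max [0.6073 0.091  0.1799]
tab 69 dir deg 87.27 pt [ 0.5812 -0.007 ] min [ 0.5772 -0.0252  0.2201] max [0.591  0.0039 0.2379]
hungxbar+ 112 dir deg 87.66 pt [0.6384 0.0749] min [0.6111 0.0572 0.1479] max [0.6489 0.0896 0.1728]
```

View pics/v8.png

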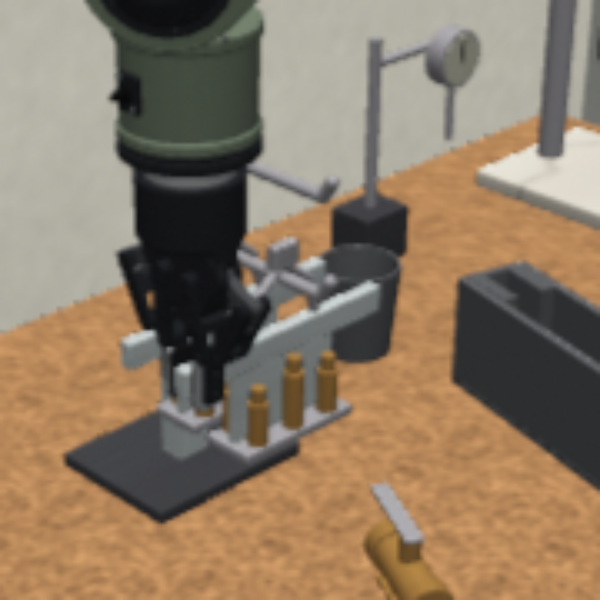

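```bash
python3 -m creep '[[[0.5,0,0,-0.005,0,0,0],[0.5,0,0,-0.01,0,0,0],[0.5,0,0,-0.01,0,0,0],[0.5,0,0,-0.01,0,0,0],[0.5,0,0,-0.015,0,0,0],[0.5,0,0,-0.02,0,0,0],[0.5,0,0,-0.02,0,0,0],[0.5,0,0,-0.02,0,0,0],[0.5,0,0,-0.02,0,0,0]]]'|grep force:
python3 -m creep '[[[0.5,0.02,0,-0.01,0,0,0],[0.5,0.03,0,0,0,0,0],[0.5,0.03,0,0,0,0,0],[0.5,0.03,0,0,0,0,0],[0.5,0.02,0,0,0,0,0],[0.5,0,0,0,0,0,0],[0.5,0,0,0,0,0,0],[0.5,0,0,0,0,0,0],[0.5,0,0,0,0,0,0],[0.5,0,0,0,0,0,0]]]'
python3 -m creep '[[[0.5,0,0,0,0,0,0],[0.5,0,0,0,0,0,0],[0.5,0,0,0,0,0,0],[0.5,0,0,0,0,0,0],[0.5,0,0,0,0,0,0],[0.5,0,0,0,0,0,0],[0.5,0,0,0,0,0,0],[0.5,0,0,0,0,0,0],[0.5,0,0,0,0,0,0],[0.5,0,0,0,0,0,0]]]' >/dev/null
python3 - <<'E'
from h import *
for k in range(2):
    f=grab_frame("side");P=cloud(f).reshape(-1,3)
    for a,nm in((((.55,.61),(-.14,-.04),(.14,.18)),"xbar-"),(((.55,.61),(.04,.11),(.14,.18)),"xbar+"),(((.56,.61),(-.05,.03),(.222,.25)),"tab"),(((.61,.68),(.05,.13),(.13,.175)),"hungxbar+")):
        q=sel(P,*a)
        if len(q)>5: line(q,nm)
cv2.imwrite("pics/v9.png",cv2.resize(f["image"][110:290,220:400],(600,600))[:,:,::-1])
E
```

```text
force: [0.2, 1.2, 0.8]
finger_force: 0.0
clock: 25.35
position: [0.5828, 0.2038, 0.2795]
tool_rot: [3.141, 0.0, 1.569]
force: [0.4, 0.7, 0.7]
grip_width: 0.0208
finger_force: 0.0
xbar- 221 dir deg -89.87 pt [ 0.5799 -0.0751] min [ 0.5751 -0.1134  0.1401] max [ 0.5916 -0.0405  0.1784]
xbar+ 185 dir deg 88.31 pt [0.579  0.0695] min [0.5746 0.0402 0.1484] max [0.5903 0.0906 0.1728]
tab 63 dir deg 84.01 pt [ 0.5811 -0.0069] min [ 0.575  -0.0256  0.2229] max [0.5877 0.0035 0.2386]
hungxbar+ 147 dir deg 85.52 pt [0.6385 0.0672] min [0.6329 0.0503 0.1484] max [0.6492 0.0882 0.1735]
xbar- 222 dir deg 89.66 pt [ 0.5793 -0.0819] min [ 0.5744 -0.1162  0.1404] max [ 0.5913 -0.0404  0.1798]
xbar+ 186 dir deg 87.38 pt [0.5796 0.0613] min [0.5748 0.0404 0.1488] max [0.5897 0.089  0.1729]
tab 65 dir deg -88.28 pt [ 0.5809 -0.013 ] min [ 0.5769 -0.0256  0.2221] max [0.5896 0.002  0.2386]
hungxbar+ 145 dir deg 86.35 pt [0.6378 0.0702] min [0.6333 0.0501 0.1495] max [0.6491 0.0901 0.1737]
```

View pics/v9.png

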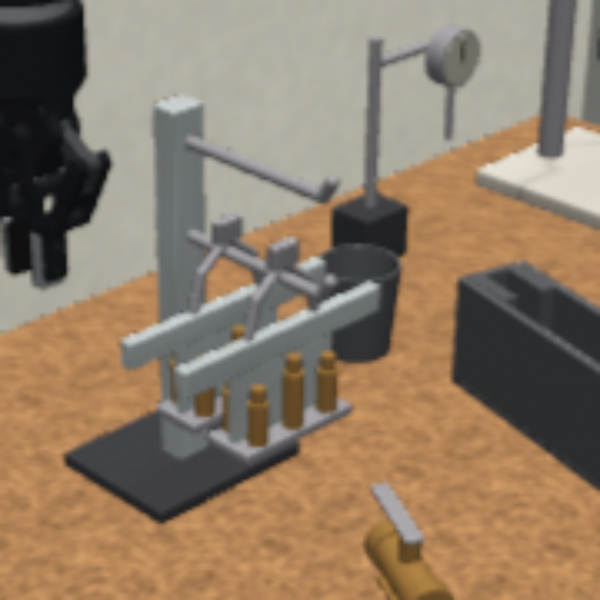

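Both carriers hang side by side on the lower hook: tabs at about (228,230) and (283,252), both upright, with the gripper clear at the upper left. I'll let them settle for a few seconds, then hand in.

```bash
python3 -m creep '[[[0.5,0,0,0,0,0,0],[0.5,0,0,0,0,0,0],[0.5,0,0,0,0,0,0],[0.5,0,0,0,0,0,0],[0.5,0,0,0,0,0,0],[0.5,0,0,0,0,0,0],[0.5,0,0,0,0,0,0],[0.5,0,0,0,0,0,0],[0.5,0,0,0,0,0,0],[0.5,0,0,0,0,0,0]]]' >/dev/null
python3 -m creep '[[[0.5,0,0,0,0,0,0],[0.5,0,0,0,0,0,0],[0.5,0,0,0,0,0,0],[0.5,0,0,0,0,0,0],[0.5,0,0,0,0,0,0],[0.5,0,0,0,0,0,0],[0.5,0,0,0,0,0,0],[0.5,0,0,0,0,0,0],[0.5,0,0,0,0,0,0],[0.5,0,0,0,0,0,0]]]' >/dev/null
python3 -m creep '[[[0.5,0,0,0,0,0,0],[0.5,0,0,0,0,0,0],[0.5,0,0,0,0,0,0],[0.5,0,0,0,0,0,0],[0.5,0,0,0,0,0,0],[0.5,0,0,0,0,0,0],[0.5,0,0,0,0,0,0],[0.5,0,0,0,0,0,0],[0.5,0,0,0,0,0,0],[0.5,0,0,0,0,0,0]]]' >/dev/null
python3 -c "
from workcell import *
print(job_done())"
```

```text
the job is handed in; nothing more can be done
None
```

The carrier stood released on the mat, was picked up again by its lug, and now hangs on the lower hook about 57 mm out from the other one, which did not measurably move; the job is handed in, but no verdict came back.

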